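Open the push-and-turn dabba in its corner stop

TASK

Slide the closed square steel dabba across the table into the wooden corner stop, fully home and flush against both of its walls so that it cannot turn. There, press its round safety cap down, twist it counterclockwise until it comes free, lift it and finish while still holding the cap level, straight above the dabba and about 8 cm above where it sat. Leave the dabba standing in the corner and the other things on the table where they are.

Things in the scene. Friction and masses are not known exactly. Their poses are not given: they have to be found in the camera images.
- corner: Low L-shaped wooden stop fixed to the table, walls 36 mm high, 15 mm thick, 110 mm long inside. Origin: the inside corner, at table height. Inner wall faces: the planes x = 0 (wall on the +x side, running to -y) and y = 0 (wall on the +y side, running to -x). A part in the stop lies on the -x, -y side. x points away from the robot within 0.3 rad.
- home (a point): Point on the table 45 mm inside both walls of the corner stop, axes as the stop's: the dabba's centre lies here, its sides parallel to these axes, when it is fully home against both walls.
- dabba: Loose closed square steel canister, 90 x 90 mm, 60 mm high up to its flat shoulder, 0.5 to 1 kg, with a round neck under the cap. Origin: centre of its underside, z up, x and y square to its sides. It starts standing on the table 35 to 65 mm short of home in the stop's x and 40 to 100 mm in its y, turned up to 0.3 rad from the stop's axes.
- mouth (a point): Point on the dabba's axis at its neck's top, 85 mm up. The closed cap is locked: two lugs in it sit behind teeth 2.5 mm deep, 5 degrees of play. Pressed down 3 to 6 mm (hard stop) against a spring (8 N at first, 13 N at 6 mm) it turns counterclockwise from above; at 40 degrees (0.7 rad) the lugs are free, and up to 130 degrees it lifts off. Clockwise is blocked.
- cap: Round grey plastic push-and-turn cap on the dabba's neck, 58 mm diameter (60 over its fine ribs), 30 mm high, 60 g. Origin: centre of its lower rim, z up. Closed: rim 67 mm above the table (7 mm above the dabba's shoulder), top at 97 mm, x axis along the dabba's x. It lifts straight off; 20 mm up it is clear of the neck's hooks, 30 mm up of the neck.
- thali: Bystander: round steel plate, 240 mm diameter, 20 mm high. Origin: centre of its underside.
- katori1: Bystander: small steel bowl, 80 mm diameter, 35 mm high, standing beyond the corner stop's far wall. Origin: centre of its underside.
- katori2: Bystander: small steel bowl like the first, standing to the left of the corner stop's left wall. Origin: centre of its underside.
- katori3: Bystander: small steel bowl like the first, to the right of the corner stop. Origin: centre of its underside.
- scoop: Bystander: flat grey plastic rice scoop lying flat, 200 mm long, 10 mm high. Origin: underside near its middle, x towards the blade.
- tumbler: Bystander: steel tumbler, 72 mm diameter, 100 mm high. Origin: centre of its underside.
Not all that is in view belongs to the job. What is shaped like the cap but blue or orange is not meant.

How it is judged:
By the outcome, as a careful person would: the job done as asked, in the order asked, and still so for the second after the job is handed in, while the arm keeps its last pose, push and grip.
It also fails if it takes over 69 s, if anything falls off the work surface, if the arm or the gripper's body presses on something with over 40 N, if the wrist force passes 120 N, or if a joint passes its speed limit or range.

ROBOT

A 6-joint arm with a two-finger parallel gripper is mounted at the origin on the work surface. World frame = base frame: x ahead of the robot, y to its left, z up, the work surface at z = 0. Lengths are in m, angles in rad, forces in N, time in s.
With the tool pointing down it reaches from about 0.325 to 0.775 m from the base axis. Payload 5.5 kg.
Tool frame: the origin (TCP) lies at the very end of the fingers, on their centre line; the grasp point (between the pads) lies arm.grasp_offset behind it (arm.grasp_offset is the distance from the TCP to the grasp point, in m); z points along the fingers, y is the line along which they close (so a half turn about z gives the same grasp; the last joint's range is limited). The gripper opens to 85 mm and grips with 20 to 120 N. Pads are 22 mm wide; open, the fingers measure 114 mm over their backs; the gripper's body (76 mm by 85 mm) begins 54 mm behind the grasp point. The pads swing forward as they close: fully open they stand 13 mm farther back than shut.
Start: joints at [1.265, 0.091, 1.231, -0, 1.82, -0.057], TCP at [0.148, 0.582, 0.231] pointing down, gripper open.
Joint ranges: [-2.87, 2.87], [-0.86, 2.18], [0.17, 2.46], [-1.51, 4.65], [0.06, 2.69], [-2.65, 2.65]. Speed limits (rad/s): [2.57, 2.57, 3.01, 3.14, 3.14, 3.14].

INTERFACE

Orientations are given as [roll, pitch, yaw] about the fixed x, y, z axes, in that order (R = Rz(yaw) Ry(pitch) Rx(roll)).
In Python, from workcell import arm gives the robot as it stands.
- The arm moves only by the tool drive_tool, never from a script. Its argument "deltas" is a list that holds one entry, the list of rows, each a list of 7 numbers: the shift along the tool's x, y, z in units of 50 cm (1.0 is 50 cm), then the turn, a rotation vector about the tool's x, y, z in units of 180 degrees (1.0 is 180 degrees), then the opening, from 0 (shut) to 1 (fully open). In form: [[[x, y, z, rx, ry, rz, gripper], ...]]. A call has 1 to 12 rows; each row shifts and turns the commanded pose from where the row before left it, along the tool's axes as they then stand; what a row does not reach is not made up. A row lasts 1/10 s, in which the tool goes at most 50 mm and 8.59 degrees, less where a joint would pass 70% of its speed; a pose out of reach is approached as far as the arm can. A call with a number of a shift or a turn outside -1 to 1 is refused whole. A call with a gripper value outside its range is refused whole. The fingers move at their own pace and stop on an object; "squeeze" is the grip in N (left out, the last holds). Time passes only in rows, so rows that do not move let the fingers close. It gives the time, the measured TCP pose, the force, the opening and the grip force at its end, in the units of the state.
- arm.read_state(): the state, without advancing time (a new reading comes with each control period).
- arm.grab_frame(name): name is "scene" or "top" or "wrist"; returns a dict with "pixels" (384x512x3 uint8, blue, green, red), "fovy" (degrees; the focal length in pixels is half the picture's height over the tangent of half this angle, whatever the lens; pixels are square), "cx", "cy" (the principal point, pixels), "k1" (the pictures are not rectified: a ray, as slopes to the right and down, at radius r is drawn at 1 + k1 r^2 times it, then the intrinsics apply), "cam_to_world" (4x4, takes a point from camera to world coordinates). Camera axes: x right, y down, z forward; pixel columns grow to the right and rows downward; lengths in m; the calibration is good to about 2 mm. A picture is of the moment at which its call begins. There is no depth.
- arm.job_done(): hands the job in; it is judged then, once.
The state is a dict: "time_s": time; "joints": joint angles; "joint_velocities": joint speeds; "effort": joint torques, N m; "eef_pos": TCP position; "orientation": TCP orientation; "force": force on the tool from outside, world axes, zero at the start; "torque": the same for the moment, N m; "width": finger opening in m; "grasp_force": force on a finger pad.
Only numpy, scipy, OpenCV 4.12 (cv2) and the standard library are available. Lean on these libraries where they do the work, as an engineer would, in place of code of your own. Each camera call takes 0.05 s, during which the arm holds its last target. There are 200 camera calls.

## Working session

There is one attempt and no reset: what is moved stays moved. The work goes in short steps, Python scripts to look and compute and a tool call to move; the robot and the scene stay as the last step left them, time stands still between calls to the robot, and variables do not carry over. Pictures are saved under pics/ and viewed, at most 10 in all, crops included, and the job is handed in when it is done.

Besides the shell and the picture viewer there is one more tool, called after ">>>" in YAML: its name, and indented under it one key for each argument. drive_tool: Moves the arm, as the interface text tells. Its arguments: {"type":"object","properties":{"deltas":{"type":"array"},"squeeze":{"type":"number"}},"required":["deltas"]}

```bash
ls; mkdir -p pics; cat > h.py <<'E'
import numpy as np, cv2
from workcell import arm
def grab(n,save=None):
    f=arm.grab_frame(n); f['pixels']=np.array(f['pixels'],np.uint8)
    if save: cv2.imwrite('pics/'+save,f['pixels'])
    return f
def cam(f):
    h=f['pixels'].shape[0]; F=h/2/np.tan(np.radians(f['fovy'])/2)
    return np.array([[F,0,f['cx']],[0,F,f['cy']],[0,0,1.]]),np.array([f['k1'],0,0,0,0.])
def rays(f,uv):
    K,D=cam(f)
    p=cv2.undistortPoints(np.array(uv,float).reshape(-1,1,2),K,D).reshape(-1,2)
    T=np.array(f['cam_to_world']); d=np.c_[p,np.ones(len(p))]@T[:3,:3].T
    return T[:3,3],d
def onplane(f,uv,z):
    o,d=rays(f,uv); return o+d*((z-o[2])/d[:,2])[:,None]
def proj(f,P):
    K,D=cam(f); T=np.linalg.inv(np.array(f['cam_to_world']))
    return cv2.projectPoints(np.array(P,float).reshape(-1,1,3),cv2.Rodrigues(T[:3,:3])[0],T[:3,3],K,D)[0].reshape(-1,2)
def tri(f1,u1,f2,u2):
    o1,d1=rays(f1,[u1]);o2,d2=rays(f2,[u2]);d1=d1[0];d2=d2[0]
    s=np.linalg.lstsq(np.c_[d1,-d2],o2-o1,rcond=None)[0]
    a=o1+s[0]*d1;b=o2+s[1]*d2; return (a+b)/2,np.linalg.norm(a-b)
E
python3 - <<'E'
from h import *
a=grab('scene','scene.png');b=grab('top','top.png');c=grab('wrist','wrist.png')
for f in(a,b,c): print(f['fovy'],f['cx'],f['cy'],f['k1'],np.round(f['cam_to_world'],3).tolist())
cv2.imwrite('pics/st.png',np.vstack([np.hstack([cv2.resize(a['pixels'],(400,300)),cv2.resize(c['pixels'],(400,300))])]))
print(arm.grasp_offset,arm.read_state())
E
```

```text
pics
52.55774756523695 255.58056672696952 197.57881559524844 -0.0005833438211332294 [[-0.559, 0.705, -0.436, 1.066], [0.829, 0.474, -0.296, 0.337], [-0.002, -0.527, -0.85, 1.04], [0.0, 0.0, 0.0, 1.0]]
47.8488441525585 262.66199412752275 185.90955207464486 -0.15338818298895945 [[0.007, -0.992, 0.125, 0.412], [-1.0, -0.006, 0.009, -0.009], [-0.008, -0.125, -0.992, 1.528], [0.0, 0.0, 0.0, 1.0]]
59.09658355820576 256.4380644880071 188.85791317368907 -0.01616340682572768 [[0.246, 0.924, 0.292, 0.073], [0.969, -0.234, -0.076, 0.602], [-0.002, 0.302, -0.953, 0.374], [0.0, 0.0, 0.0, 1.0]]
0.0187 {'time_s': 0.15, 'joints': array([ 1.26533216e+00,  9.17063569e-02,  1.23162169e+00,  5.24855151e-06,
        1.81980537e+00, -5.67205569e-02]), 'joint_velocities': array([-0.00092172, -0.00367924, -0.0038145 , -0.00061683, -0.00162201,
       -0.00220296]), 'effort': array([ 1.72539196e-03, -4.59371746e+01, -4.18526065e+01, -4.46659192e-05,
        9.61448648e-03, -1.32627375e-05]), 'eef_pos': array([0.14765845, 0.58132304, 0.23039136]), 'orientation': array([-3.14005465e+00, -9.24266384e-05,  2.89285026e+00]), 'force': array([-0.32042121, -0.17490224, -0.16706641]), 'torque': array([-0.02465444, -0.00536736, -0.01248124]), 'grasp_force': 0.0, 'width': 0.08555470800216788}
```

View pics/scene.png

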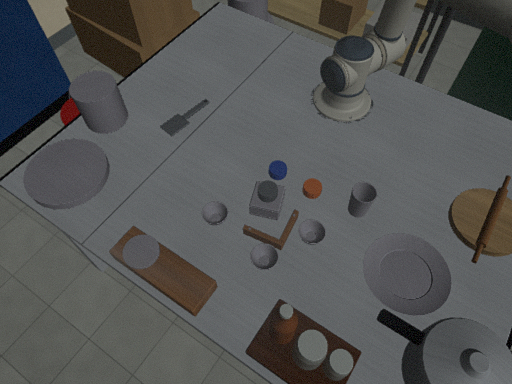

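View pics/top.png

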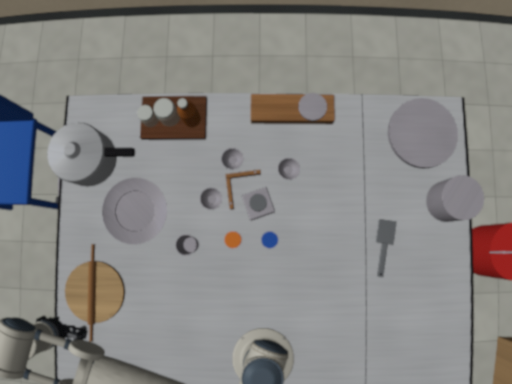

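Scene: the grey cap on the steel dabba is at (268,191) in scene and (258,203) in top. The blue cap is at (277,170)/(270,240) and the orange one at (312,188)/(233,240). Both coloured ones lie loose on the table, so the grey one is meant. The stop's corner is at about (229,176) in top. I'll bring the wrist camera over it for precision.

```bash
python3 - <<'E'
from h import *
b=grab('top')
n='dabba corner wallx_end wally_end k1 k2 k3 blue orange tumbler'.split()
P=[(258,203),(229,176),(260,172),(233,208),(232,158),(211,198),(289,168),(270,240),(233,240),(187,244)]
Z=[.09,.036,.036,.036,.03,.03,.03,.03,.03,.1]
for i in range(len(n)): print(n[i],np.round(onplane(b,[P[i]],Z[i])[0],3))
st=arm.read_state()
# wrist cam in tool frame
from scipy.spatial.transform import Rotation as R
f=grab('wrist');T=np.array(f['cam_to_world']);M=np.eye(4);M[:3,:3]=R.from_euler('xyz',st['orientation']).as_matrix();M[:3,3]=st['eef_pos']
print(np.round(np.linalg.inv(M)@T,3)); print(np.round(M,3))
E
```

```text
dabba [0.536 0.019 0.09 ]
corner [0.634 0.122 0.036]
wallx_end [0.649 0.014 0.036]
wally_end [0.522 0.106 0.036]
k1 [0.699 0.113 0.03 ]
k2 [0.557 0.184 0.03 ]
k3 [ 0.665 -0.088  0.03 ]
blue [ 0.413 -0.022  0.03 ]
orange [0.412 0.105 0.03 ]
tumbler [0.397 0.252 0.1  ]
[[ 0.    -0.953 -0.302  0.078]
 [ 1.     0.001 -0.     0.001]
 [ 0.    -0.302  0.953 -0.143]
 [ 0.     0.     0.     1.   ]]
[[-0.969  0.246 -0.     0.148]
 [ 0.246  0.969 -0.001  0.581]
 [ 0.    -0.001 -1.     0.231]
 [ 0.     0.     0.     1.   ]]
```

>>> drive_tool:
  deltas:
    - [[-0.067,-0.046,-0.004,0,0,0,0.5],[-0.067,-0.046,-0.004,0,0,0,0.5],[-0.067,-0.046,-0.004,0,0,0,0.5],[-0.067,-0.046,-0.004,0,0,0,0.5],[-0.067,-0.046,-0.004,0,0,0,0.5],[-0.067,-0.046,-0.004,0,0,0,0.5],[-0.067,-0.046,-0.004,0,0,0,0.5],[-0.067,-0.046,-0.004,0,0,0,0.5],[-0.067,-0.046,-0.004,0,0,0,0.5],[-0.067,-0.046,-0.004,0,0,0,0.5],[-0.067,-0.046,-0.004,0,0,0,0.5],[-0.067,-0.046,-0.004,0,0,0,0.5]]

```text
time_s: 1.45
eef_pos: [0.4703, 0.2136, 0.2554]
orientation: [3.141, 0.0, 2.893]
force: [-0.3, -0.2, -0.3]
width: 0.0424
grasp_force: 0.0
```

>>> drive_tool:
  deltas:
    - [[-0.067,-0.046,-0.004,0,0,0,0.5],[-0.067,-0.046,-0.004,0,0,0,0.5],[-0.067,-0.046,-0.004,0,0,0,0.5],[-0.067,-0.046,-0.004,0,0,0,0.5],[-0.067,-0.046,-0.004,0,0,0,0.5],[0,0,0,0,0,-0.042,0.5],[0,0,0,0,0,-0.042,0.5],[0,0,0,0,0,-0.042,0.5],[0,0,0,0,0,0,0.5],[0,0,0,0,0,0,0.5]]

```text
time_s: 2.45
eef_pos: [0.6034, 0.0624, 0.2652]
orientation: [3.142, -0.0, -2.998]
force: [0.3, -0.3, 0.1]
width: 0.0425
grasp_force: 0.0
```

```bash
python3 - <<'E'
from h import *
f=grab('wrist','w1.png'); cv2.imwrite('pics/w1b.png',cv2.resize(f['pixels'],(800,600),interpolation=cv2.INTER_CUBIC))
import pickle;pickle.dump(f,open('w1.pkl','wb'))
E
```

```text
(no output)
```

View pics/w1b.png

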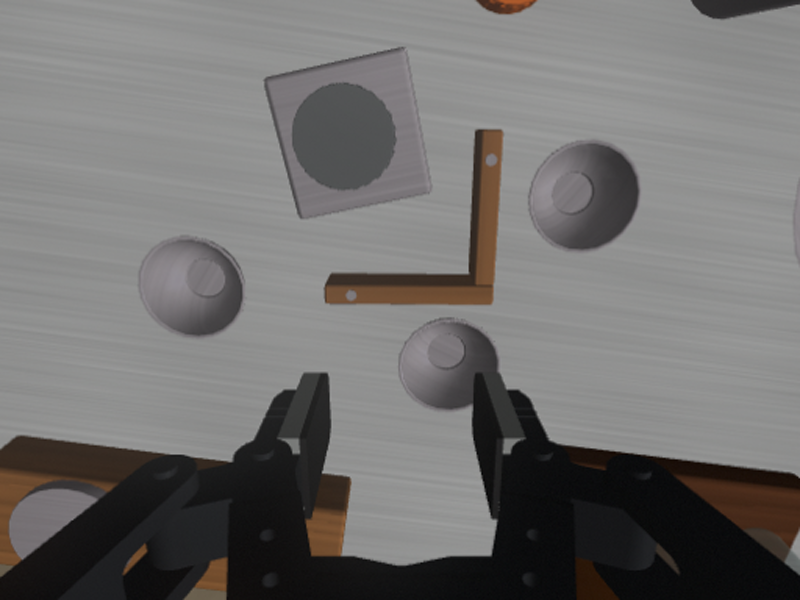

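Wrist view (scaled 1.5625×): the grey cap is at (344,136) on the dabba's square shoulder, with corners (265,79), (405,48), (431,190), (301,217). The L-stop's inner corner is at about (472,278), and the three bowls are well clear. Candidates for the cap are this grey one, the orange one at (505,0), and the blue one out of view. This enlarged view confirms the grey one on the neck. Next I'll measure.

```bash
cat > m.py <<'E'
from h import *
def wood(f,roi=None):
    im=f['pixels']; h=cv2.cvtColor(im,cv2.COLOR_BGR2HSV)
    m=((h[...,0]<20)&(h[...,1]>90)&(h[...,2]>40)).astype(np.uint8)
    n,l,s,c=cv2.connectedComponentsWithStats(m); return [( (l==i).astype(np.uint8),s[i],c[i]) for i in range(1,n) if s[i][4]>200]
E
python3 - <<'E'
from m import *
import pickle; f=pickle.load(open('w1.pkl','rb'));s=1.5625
im=f['pixels']
print([im[int(y/s),int(x/s)].tolist() for x,y in[(344,136),(285,100),(420,180),(250,150)]])
g=cv2.cvtColor(im,cv2.COLOR_BGR2GRAY)
c=np.array([(265,79),(405,48),(431,190),(301,217)],np.float32)/s
cr=cv2.cornerSubPix(g,c.reshape(-1,1,2).copy(),(4,4),(-1,-1),(3,30,.01)).reshape(-1,2);print(c,cr)
P=onplane(f,cr,.06);print(P.round(4),P.mean(0).round(4)); 
print('sides',[np.linalg.norm(P[i]-P[i-1]).round(4) for i in range(4)],[np.arctan2(*(P[i]-P[i-1])[1::-1]).round(3) for i in range(4)])
h=im.astype(int);m=((h[...,0]-h[...,2]<8)&(h[...,1]>=h[...,2]+3)&(g<120)&(g>50)).astype(np.uint8)
m[:, :int(270/s)]=0;m[:,int(425/s):]=0;m[:int(60/s)]=0;m[int(210/s):]=0
cn=max(cv2.findContours(m,0,1)[0],key=cv2.contourArea);e=cv2.fitEllipse(cn);print('cap',e)
print(onplane(f,[e[0]],.097),'ring',[np.ptp(onplane(f,cn.reshape(-1,2),.097),axis=0)])
for m,st,ce in wood(f):
    if st[3]<150 and st[1]>30 and st[1]<180:
        print(st,ce); ys,xs=np.nonzero(m)
        cn=max(cv2.findContours(m,0,1)[0],key=cv2.contourArea);ap=cv2.approxPolyDP(cn,3,True).reshape(-1,2);print((ap*s).round().tolist());print(onplane(f,ap,.036).round(4).tolist())
for n in('top','scene'):
    q=grab(n);
    h=q['pixels'].astype(int); cxy={'top':(258,203),'scene':(268,191)}[n]
    cv2.imwrite(f'pics/c_{n}.png',cv2.resize(q['pixels'][cxy[1]-40:cxy[1]+60,cxy[0]-60:cxy[0]+60],None,fx=3.3,fy=3.3,interpolation=cv2.INTER_CUBIC))
a=[cv2.imread(f'pics/c_{n}.png') for n in('top','scene')];cv2.imwrite('pics/c2.png',np.hstack(a))
E
```

```text
[[83, 82, 81], [122, 118, 122], [123, 120, 125], [144, 145, 144]]
[[169.6   50.56]
 [259.2   30.72]
 [275.84 121.6 ]
 [192.64 138.88]] [[168.63036   49.96246 ]
 [259.0782    29.60342 ]
 [274.83868  123.326035]
 [192.38535  139.88919 ]]
[[ 0.5099 -0.0351  0.06  ]
 [ 0.4799  0.0481  0.06  ]
 [ 0.5641  0.0767  0.06  ]
 [ 0.593  -0.0049  0.06  ]] [0.5367 0.0212 0.06  ]
sides [np.float64(0.0884), np.float64(0.0885), np.float64(0.089), np.float64(0.0865)] [np.float64(-2.793), np.float64(1.917), np.float64(0.328), np.float64(-1.23)]Traceback (most recent call last):
  File "<stdin>", line 12, in <module>
cv2.error: OpenCV(4.12.0) /io/opencv/modules/imgproc/src/shapedescr.cpp:361: error: (-201:Incorrect size of input array) There should be at least 5 points to fit the ellipse in function 'fitEllipseNoDirect'
```

```bash
cat >> m.py <<'E'
def cap(f,c,r):
    g=cv2.cvtColor(f['pixels'],cv2.COLOR_BGR2GRAY); hs=cv2.cvtColor(f['pixels'],cv2.COLOR_BGR2HSV)
    m=((g<f.get('th',100))&(hs[...,1]<60)).astype(np.uint8); k=np.zeros_like(m); cv2.circle(k,(int(c[0]),int(c[1])),int(r),1,-1); m=m*k
    cn=max(cv2.findContours(m,0,1)[0],key=cv2.contourArea); return cn,cv2.fitEllipse(cn)
E
python3 - <<'E'
from m import *
import pickle; f=pickle.load(open('w1.pkl','rb'));s=1.5625
cn,e=cap(f,(220,87),45);print('cap',e)
print(onplane(f,[e[0]],.097),'ring',np.ptp(onplane(f,cn.reshape(-1,2),.097),axis=0))
for m,st,ce in wood(f):
    if 30<st[1]<200 and st[4]<5000:
        cn=max(cv2.findContours(m,0,1)[0],key=cv2.contourArea);ap=cv2.approxPolyDP(cn,2.5,True).reshape(-1,2);print(st,(ap*s).round().tolist());print(onplane(f,ap,.036).round(4).tolist())
t=grab('top');t['th']=105
g=cv2.cvtColor(t['pixels'],cv2.COLOR_BGR2GRAY);print(g[190:218:2,244:274:2])
E
```

```text
cap ((219.46334838867188, 86.80844116210938), (65.26233673095703, 68.09163665771484), 159.58920288085938)
[[0.5356748  0.02071708 0.097     ]] ring [5.82068016e-02 5.85765548e-02 1.11022302e-16]
[ 208   83  114  112 2723] [[502.0, 133.0], [483.0, 130.0], [472.0, 280.0], [469.0, 275.0], [408.0, 275.0], [405.0, 284.0], [327.0, 284.0], [325.0, 300.0], [489.0, 303.0]]
[[0.5202, 0.1201, 0.036], [0.52, 0.1072, 0.036], [0.6243, 0.1191, 0.036], [0.6212, 0.1162, 0.036], [0.6276, 0.0722, 0.036], [0.6349, 0.071, 0.036], [0.6432, 0.0143, 0.036], [0.6553, 0.0144, 0.036], [0.6403, 0.1351, 0.036]]
[[156 156 156 154 151 152 170 160 131  97 121 124 139 155 156]
 [154 152 147 140 137 145 170 161 132  98 121 127 126 152 155]
 [143 138 135 134 129 136 170 161 133  98 120 133 122 147 155]
 [137 134 133 128 110 125 169 162 135  98 112 131 127 139 155]
 [137 134 132 114  96 116 165 163 137  98  93 123 131 127 153]
 [141 136 131 105  94 114 163 163 138  98  83 110 133 125 147]
 [144 136 129 101  93 101 144 147 122  84  66 101 133 128 134]
 [145 137 129 103  94  87  95  91  77  56  48  94 132 132 123]
 [151 140 132 112  95  88  86  80  68  53  52 106 132 132 121]
 [154 144 137 126 102  96 122 111 101  94  90 125 133 133 127]
 [155 147 140 136 127 112 145 143 135 124 108 132 134 132 126]
 [153 149 140 138 137 135 154 151 145 132 106 127 121 113 111]
 [154 152 147 140 138 138 154 155 150 137  97 108 116 133 145]
 [154 152 143 140 136 134 148 158 154 142 121 145 152 155 156]]
```

>>> drive_tool:
  deltas:
    - [[0.037,-0.058,0,0,0,0,0.7],[0.037,-0.058,0,0,0,0,0.7],[0.037,-0.058,0,0,0,0,0.7],[0.037,-0.058,0,0,0,0,0.7],[0,0,0,0,0,0.046,0.7],[0,0,0,0,0,0.046,0.7],[0,0,0,0,0,0.046,0.7],[0,0,0,0,0,0.046,0.7],[0,0,0,0,0,0.046,0.7],[0,0,0,0,0,0.046,0.7],[0,0,0,0,0,0.046,0.7],[0,0,0,0,0,0.046,0.7]]

```text
time_s: 3.75
eef_pos: [0.5472, -0.0631, 0.2654]
orientation: [3.141, 0.0, 2.125]
force: [0.2, 0.5, 0.4]
width: 0.0598
grasp_force: 0.0
```

>>> drive_tool:
  deltas:
    - [[0,0,0.03,0,0,0.046,0.7],[0,0,0.06,0,0,0.046,0.7],[0,0,0.06,0,0,0.046,0.7],[0,0,0.06,0,0,0,0.7],[0,0,0.06,0,0,0,0.7],[0,0,0,0,0,0,0.7],[0,0,0,0,0,0,0.7]]

```text
time_s: 4.45
eef_pos: [0.547, -0.0631, 0.1307]
orientation: [-3.141, -0.0, 1.698]
force: [-0.9, -0.5, 0.7]
width: 0.0596
grasp_force: 0.0
```

```bash
cat > s.py <<'E'
from m import *
H=np.array([.5882,.0682]);th=.124;A=np.array([[np.cos(th),np.sin(th)],[-np.sin(th),np.cos(th)]])
def sf(p): return A@(np.array(p)[:2]-H)
def st():
    s=arm.read_state(); print('t %.2f z %.4f'%(s['time_s'],s['eef_pos'][2]),'stop xy mm',(sf(s['eef_pos'])*1e3).round(1),'yaw-rel',round(s['orientation'][2]-th,4),s['orientation'].round(3),'F stop',(A@s['force'][:2]).round(1),s['force'][2].round(1),'w',s['width'].round(4),s['grasp_force'])
E
python3 - <<'E'
from s import *
import pickle; f=pickle.load(open('w1.pkl','rb')); st()
for n,c,r in(('top',(258,203),13),('scene',(268,190),14)):
    q=arm.grab_frame(n); q['pixels']=cv2.imread(f'pics/{n}.png');q['th']=110 if n=='top' else 90
    cn,e=cap(q,c,r);p,d=tri(f,(219.46,86.8),q,e[0]);print(n,e,p.round(4),d.round(4))
E
```

```text
Traceback (most recent call last):
  File "s.py", line 5, in st
    s=arm.read_state(); print('t %.2f z %.4f'%(s['time_s'],s['eef_pos'][2]),'stop xy mm',(sf(s['eef_pos'])*1e3).round(1),'yaw-rel',round(s['orientation'][2]-th,4),s['orientation'].round(3),'F stop',(A@s['force'][:2]).round(1),s['force'][2].round(1),'w',s['width'].round(4),s['grasp_force'])
                                                                                                                                                                                                                                                             ^^^^^^^^^^^^^^^^
AttributeError: 'float' object has no attribute 'round'
```

```bash
sed -i "s/s\['width'\].round(4)/round(s['width'],4)/" s.py
python3 - <<'E'
from s import *
import pickle; f=pickle.load(open('w1.pkl','rb')); st()
for n,c,r in(('top',(258,203),13),('scene',(268,190),14)):
    q=arm.grab_frame(n); q['pixels']=cv2.imread(f'pics/{n}.png');q['th']=110 if n=='top' else 90
    cn,e=cap(q,c,r);p,d=tri(f,(219.46,86.8),q,e[0]);print(n,e,p.round(4),d.round(4))
E
```

```text
t 4.45 z 0.1307 stop xy mm [ -57.1 -125.2] yaw-rel 1.5742 [-3.141 -0.     1.698] F stop [-0.9 -0.4] 0.7 w 0.0596 0.0
top ((257.8394470214844, 202.287109375), (16.147268295288086, 17.032854080200195), 160.43235778808594) [0.5367 0.0199 0.0934] 0.0021
scene ((267.6407165527344, 191.56190490722656), (23.051055908203125, 27.377086639404297), 102.8063735961914) [0.536  0.0192 0.0792] 0.0007
```

>>> drive_tool:
  deltas:
    - [[0,0,0.066,0,0,0,0.7],[0,0,0.066,0,0,0,0.7],[0,0,0.065,0,0,0,0.7],[0,0,0,0,0,0,0.7],[0.02,0,0,0,0,0,0.7],[0.01,0,0,0,0,0,0.7],[0.01,0,0,0,0,0,0.7],[0.01,0,0,0,0,0,0.7],[0,0,0,0,0,0,0.7]]

```text
time_s: 5.45
eef_pos: [0.5448, -0.0381, 0.0332]
orientation: [3.139, 0.001, 1.7]
force: [0.3, -1.9, 1.1]
width: 0.0598
grasp_force: 0.6
```

Triangulated, the cap top lies at about 93 mm with top and wrist, and at about 79 mm with scene, where the mask includes the cap's side. Both agree with the 97 mm given. Contact is made, so I keep pushing.

>>> drive_tool:
  deltas:
    - [[0.01,0,0,0,0,0,0.7],[0.01,0,0,0,0,0,0.7],[0.01,0,0,0,0,0,0.7],[0.01,0,0,0,0,0,0.7],[0.01,0,0,0,0,0,0.7],[0.01,0,0,0,0,0,0.7],[0.01,0,0,0,0,0,0.7],[0,0,0,0,0,0,0.7]]

```text
time_s: 6.25
eef_pos: [0.5394, -0.0025, 0.0315]
orientation: [-3.141, -0.001, 1.7]
force: [-0.5, 0.1, -0.4]
width: 0.0596
grasp_force: 0.0
```

```bash
python3 - <<'E'
from s import *
st(); f=grab('wrist','w2.png'); t=grab('top')
cv2.imwrite('pics/w2b.png',np.hstack([f['pixels'][:300,60:460],cv2.resize(t['pixels'][140:260,178:338],(400,300),interpolation=cv2.INTER_CUBIC)]))
E
```

```text
t 6.25 z 0.0315 stop xy mm [-57.2 -64.1] yaw-rel 1.5759 [-3.141e+00 -1.000e-03  1.700e+00] F stop [-0.5  0.1] -0.4 w 0.0596 0.0
```

View pics/w2b.png

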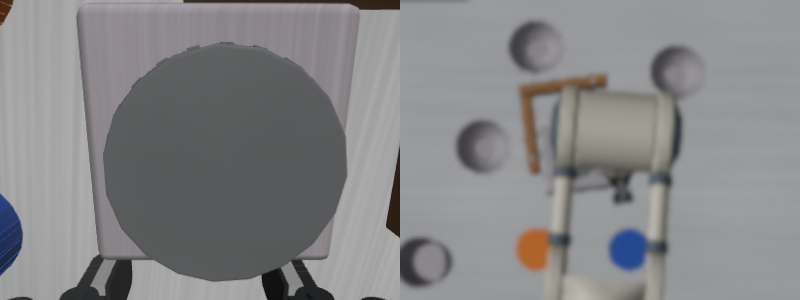

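The left part shows the dabba square to the gripper, with the fingers on its near side. The right part shows it still short of the left wall. I push on until it makes wall contact.

>>> drive_tool:
  deltas:
    - [[0.006,0,0,0,0,0,0.7],[0.006,0,0,0,0,0,0.7],[0,0,0,0,0,0,0.7]]

```text
time_s: 6.65
eef_pos: [0.5387, 0.0024, 0.0317]
orientation: [-3.141, -0.0, 1.699]
force: [1.4, -1.8, -0.8]
width: 0.0596
grasp_force: 0.7
```

>>> drive_tool:
  deltas:
    - [[0.004,0,0,0,0,0,0.7],[0,0,0,0,0,0,0.7]]

```text
time_s: 6.85
eef_pos: [0.5385, 0.0043, 0.0317]
orientation: [-3.141, -0.0, 1.699]
force: [1.4, -1.8, -0.5]
width: 0.0601
grasp_force: 1.0
```

>>> drive_tool:
  deltas:
    - [[0.004,0,0,0,0,0,0.7],[0,0,0,0,0,0,0.7]]

```text
time_s: 7.05
eef_pos: [0.5383, 0.0053, 0.0318]
orientation: [-3.142, 0.002, 1.699]
force: [1.4, -5.4, -0.6]
width: 0.0599
grasp_force: 2.9
```

>>> drive_tool:
  deltas:
    - [[0.004,0,0,0,0,0,0.7],[0,0,0,0,0,0,0.7],[0,0,0,0,0,0,0.7]]

```text
time_s: 7.35
eef_pos: [0.5383, 0.0054, 0.0321]
orientation: [3.142, 0.005, 1.698]
force: [1.1, -12.1, -0.0]
width: 0.06
grasp_force: 6.0
```

```bash
python3 -c "
from s import *
st()"
```

```text
t 7.35 z 0.0321 stop xy mm [-57.3 -56.1] yaw-rel 1.5739 [3.142 0.005 1.698] F stop [ -0.4 -12.2] -0.0 w 0.06 6.005229279398918
```

>>> drive_tool:
  deltas:
    - [[-0.06,0,0,0,0,0,0.5],[0,0,-0.064,0,0,0,0.5],[0,0,-0.064,0,0,0,0.5],[0,0,-0.064,0,0,0,0.5],[0,0,-0.064,0,0,0,0.5],[0.043,-0.033,0,0,0,0,0.5],[0.043,-0.033,0,0,0,0,0.5],[0.043,-0.033,0,0,0,0,0.5],[0.043,-0.033,0,0,0,0,0.5],[0,0,0,0,0,0.0455,0.5],[0,0,0,0,0,0.0455,0.5],[0,0,0,0,0,0.0455,0.5]]

```text
time_s: 8.55
eef_pos: [0.4651, 0.0562, 0.1601]
orientation: [3.142, -0.001, 1.266]
force: [-0.3, -0.4, 0.5]
width: 0.0427
grasp_force: 0.0
```

>>> drive_tool:
  deltas:
    - [[0,0,0,0,0,0.0455,0.5],[0,0,0,0,0,0.0455,0.5],[0,0,0,0,0,0.0455,0.5],[0,0,0,0,0,0.0455,0.5],[0,0,0,0,0,0.0455,0.5],[0,0,0,0,0,0.0455,0.5],[0,0,0,0,0,0.0455,0.5],[0,0,0,0,0,0.0455,0.5],[0,0,0,0,0,0,0.5],[0,0,0,0,0,0,0.5]]

```text
time_s: 9.55
eef_pos: [0.4653, 0.0557, 0.1599]
orientation: [-3.141, -0.0, 0.131]
force: [-0.1, 0.1, -0.4]
width: 0.0426
grasp_force: 0.0
```

```bash
python3 - <<'E'
from s import *
st(); f=grab('wrist','w3.png'); p=proj(f,[[.5316,.0611,.097]])[0];print(p)
cn,e=cap(f,p,70);print(e,sf(onplane(f,[e[0]],.097)[0])*1e3)
E
```

```text
t 9.55 z 0.1599 stop xy mm [-123.5    2.8] yaw-rel 0.0069 [-3.141 -0.     0.131] F stop [-0.1  0.1] -0.4 w 0.0426 0.0
[263.87064546 101.06744578]
((262.44354248046875, 87.48641204833984), (98.6904296875, 102.40181732177734), 4.069098472595215) [-49.34457556   0.8945992 ]
```

View pics/w3.png

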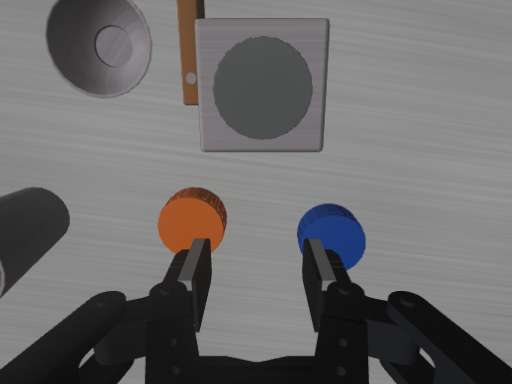

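The dabba sits against the left wall at (263,87), about 49 mm short of the far wall. The orange and blue caps are at (192,225) and (331,238) and will stay clear. I descend behind it and push toward +x.

>>> drive_tool:
  deltas:
    - [[0,0.0056,0.064,0,0,0.0022,0.5],[0,0,0.064,0,0,0,0.5],[0,0,0.064,0,0,0,0.5],[0,0,0.064,0,0,0,0.5],[0,0,0,0,0,0,0.5],[0.02,0,0,0,0,0,0.5],[0.014,0,0,0,0,0,0.5],[0.01,0,0,0,0,0,0.5],[0.01,0,0,0,0,0,0.5],[0.01,0,0,0,0,0,0.5],[0.01,0,0,0,0,0,0.5],[0,0,0,0,0,0,0.5]]

```text
time_s: 10.8
eef_pos: [0.5036, 0.057, 0.032]
orientation: [3.142, -0.002, 0.12]
force: [0.8, -0.1, 0.9]
width: 0.0427
grasp_force: 0.0
```

>>> drive_tool:
  deltas:
    - [[0.01,0,0,0,0,0,0.5],[0.01,0,0,0,0,0,0.5],[0.01,0,0,0,0,0,0.5],[0.01,0,0,0,0,0,0.5],[0,0,0,0,0,0,0.5]]

```text
time_s: 11.3
eef_pos: [0.5234, 0.0594, 0.0317]
orientation: [-3.142, -0.002, 0.12]
force: [-0.1, -0.2, 0.6]
width: 0.043
grasp_force: 0.0
```

```bash
python3 -c "
from s import *
st()"
```

```text
t 11.30 z 0.0317 stop xy mm [-65.4  -0.7] yaw-rel -0.0043 [-3.142e+00 -2.000e-03  1.200e-01] F stop [-0.2 -0.1] 0.6 w 0.043 0.0
```

>>> drive_tool:
  deltas:
    - [[0.007,0,0,0,0,0,0.5],[0.006,0,0,0,0,0,0.5],[0.004,0,0,0,0,0,0.5],[0,0,0,0,0,0,0.5]]

```text
time_s: 11.7
eef_pos: [0.5311, 0.0604, 0.0317]
orientation: [-3.142, -0.0, 0.12]
force: [-1.7, 0.1, 0.0]
width: 0.0425
grasp_force: 0.8
```

>>> drive_tool:
  deltas:
    - [[0.004,0,0,0,0,0,0.5],[0,0,0,0,0,0,0.5]]

```text
time_s: 11.9
eef_pos: [0.5329, 0.0606, 0.0317]
orientation: [-3.142, -0.0, 0.12]
force: [-2.4, -0.0, 0.0]
width: 0.0428
grasp_force: 1.1
```

>>> drive_tool:
  deltas:
    - [[0.004,0,0,0,0,0,0.5],[0,0,0,0,0,0,0.5]]

```text
time_s: 12.1
eef_pos: [0.5341, 0.0606, 0.0316]
orientation: [3.141, 0.002, 0.12]
force: [-5.7, -1.7, 2.1]
width: 0.0423
grasp_force: 3.4
```

```bash
python3 -c "
from s import *
st()"
```

```text
t 12.10 z 0.0316 stop xy mm [-54.7  -0.8] yaw-rel -0.0041 [3.141e+00 2.000e-03 1.200e-01] F stop [-5.8 -1. ] 2.1 w 0.0423 3.3531031664460897
```

>>> drive_tool:
  deltas:
    - [[0.004,0,0,0,0,0,0.5],[0.004,0,0,0,0,0,0.5],[0,0,0,0,0,0,0.5],[0,0,0,0,0,0,0.5]]

```text
time_s: 12.5
eef_pos: [0.5342, 0.0603, 0.0316]
orientation: [3.141, 0.012, 0.12]
force: [-24.1, -5.2, 13.6]
width: 0.0428
grasp_force: 12.6
```

>>> drive_tool:
  deltas:
    - [[-0.05,0,0,0,0,0,0.5],[0,0,-0.064,0,0,0,0.5],[0,0,-0.064,0,0,0,0.5],[0,0,-0.064,0,0,0,0.5],[0,0,-0.064,0,0,0,0.5],[0,0,-0.03,0,0,0,0.5],[0,0,0,0,0,0,0.5]]

```text
time_s: 13.2
eef_pos: [0.5155, 0.0584, 0.1776]
orientation: [3.141, -0.006, 0.12]
force: [-0.0, 0.1, 0.2]
width: 0.0425
grasp_force: 0.0
```

```bash
python3 - <<'E'
from s import *
st(); f=grab('wrist','w4.png'); p=proj(f,[[.5882,.0682,.097]])[0];print(p)
cn,e=cap(f,p,70);print(e,sf(onplane(f,[e[0]],.097)[0])*1e3)
cv2.imwrite('pics/w4b.png',cv2.resize(f['pixels'],(800,600),interpolation=cv2.INTER_CUBIC))
E
```

```text
t 13.20 z 0.1776 stop xy mm [-73.3  -0.7] yaw-rel -0.0043 [ 3.141 -0.006  0.12 ] F stop [-0.   0.1] 0.2 w 0.0425 0.0
[256.43236138  89.07291804]
((256.2543029785156, 85.44922637939453), (90.8431167602539, 94.53742218017578), 179.36302185058594) [2.21172995 0.10451646]
```

View pics/w4b.png

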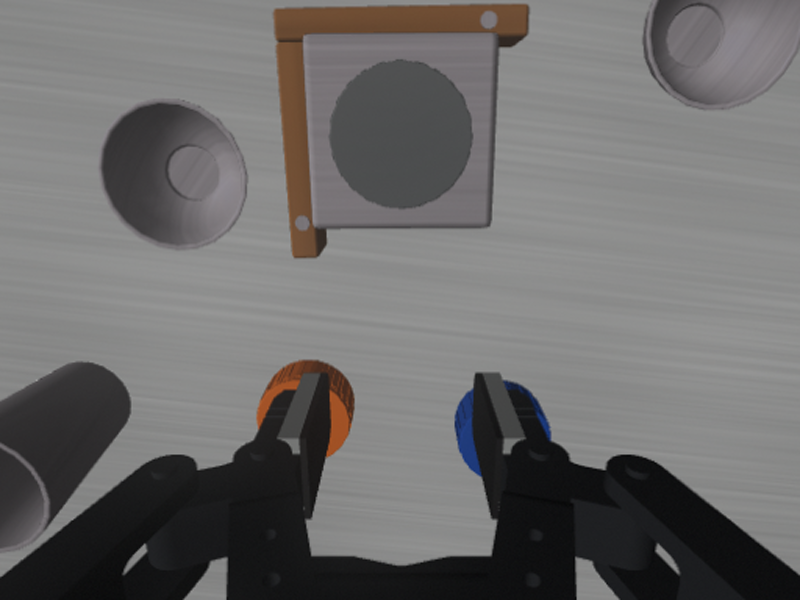

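The dabba sits in the corner against both walls, its cap at (401,134) and 0.1 mm from home in y. The wall tops cross its edges with no visible gap. One more +y push with narrow fingers makes sure the left side stayed flush.

>>> drive_tool:
  deltas:
    - [[0,0,0,0,0,-0.0456,0.2],[0,0,0,0,0,-0.0456,0.2],[0,0,0,0,0,-0.0456,0.2],[0,0,0,0,0,-0.0456,0.2],[0,0,0,0,0,-0.0456,0.2],[0,0,0,0,0,-0.0456,0.2],[0,0,0,0,0,-0.0456,0.2],[0,0,0,0,0,-0.0456,0.2],[0,0,0,0,0,-0.0456,0.2],[0,0,0,0,0,-0.0456,0.2],[0,0,0,0,0,-0.0456,0.2],[0,0,0,0,0,0,0.2]]

```text
time_s: 14.45
eef_pos: [0.5132, 0.0583, 0.1719]
orientation: [-3.138, -0.0, 1.697]
force: [0.2, -0.1, 0.1]
width: 0.0169
grasp_force: 0.0
```

>>> drive_tool:
  deltas:
    - [[-0.042,0.037,0,0,0,0,0.2],[-0.042,0.037,0,0,0,0,0.2],[-0.042,0.037,0,0,0,0,0.2],[-0.042,0.037,0,0,0,0,0.2],[0,0,0.058,0,0,0,0.2],[0,0,0.058,0,0,0,0.2],[0,0,0.058,0,0,0,0.2],[0,0,0.058,0,0,0,0.2],[0,0,0.058,0,0,0,0.2],[0,0,0,0,0,0,0.2]]

```text
time_s: 15.45
eef_pos: [0.5936, -0.0155, 0.0226]
orientation: [-3.13, -0.002, 1.692]
force: [-1.1, -0.1, -0.0]
width: 0.0172
grasp_force: 0.0
```

```bash
python3 -c "
from s import *
st()"
```

```text
t 15.45 z 0.0226 stop xy mm [ -5.  -83.7] yaw-rel 1.568 [-3.130e+00 -2.000e-03  1.692e+00] F stop [-1.2  0. ] -0.0 w 0.0172 0.0
```

>>> drive_tool:
  deltas:
    - [[0,0.008,-0.02,0,-0.0037,0,0.2],[0,0,0,0,0,0,0.2]]

```text
time_s: 15.65
eef_pos: [0.6041, -0.0153, 0.0437]
orientation: [3.136, 0.013, 1.694]
force: [-0.1, -0.3, 0.8]
width: 0.0172
grasp_force: 0.0
```

```bash
python3 -c "
from s import *
st()"
```

```text
t 15.65 z 0.0437 stop xy mm [  5.4 -84.8] yaw-rel 1.5705 [3.136 0.013 1.694] F stop [-0.1 -0.3] 0.8 w 0.0172 0.0
```

>>> drive_tool:
  deltas:
    - [[0,0,0,0,0,0,0.2],[0,0,0,0,0,0,0.2],[0,0,0,0,0,0,0.2]]

```text
time_s: 15.95
eef_pos: [0.6021, -0.0154, 0.0406]
orientation: [3.14, 0.012, 1.695]
force: [0.4, -0.6, 0.2]
width: 0.0173
grasp_force: 0.0
```

```bash
python3 -c "
from s import *
st();print(arm.read_state()['joints'])"
```

```text
t 15.95 z 0.0406 stop xy mm [  3.5 -84.7] yaw-rel 1.5713 [3.14  0.012 1.695] F stop [ 0.3 -0.6] 0.2 w 0.0173 0.0
[-0.075574    0.14080103  1.51654464 -0.0114344   1.48066776 -0.19907164]
```

>>> drive_tool:
  deltas:
    - [[0,-0.004,0.017,-0.0038,0,0,0.2],[0,0,0,0,0,0,0.2],[0.018,0,0,0,0,0,0.2],[0.016,0,0,0,0,0,0.2],[0.012,0,0,0,0,0,0.2],[0,0,0,0,0,0,0.2],[0,0,0,0,0,0,0.2]]

```text
time_s: 16.65
eef_pos: [0.597, 0.0074, 0.0311]
orientation: [3.129, 0.012, 1.696]
force: [-0.8, -0.2, -0.6]
width: 0.017
grasp_force: 0.0
```

>>> drive_tool:
  deltas:
    - [[0.006,0,0,0,0,0,0.2],[0,0,0,0,0,0,0.2],[0,0,0,0,0,0,0.2]]

```text
time_s: 16.95
eef_pos: [0.5966, 0.01, 0.031]
orientation: [3.13, 0.012, 1.695]
force: [-1.1, 1.0, 0.1]
width: 0.0169
grasp_force: 0.0
```

```bash
python3 -c "
from s import *
st()"
```

```text
t 16.95 z 0.0310 stop xy mm [  1.1 -58.8] yaw-rel 1.5715 [3.13  0.012 1.695] F stop [-0.9  1.1] 0.1 w 0.0169 0.0
```

>>> drive_tool:
  deltas:
    - [[0.004,0,0,0.0037,0.0038,0,0.2],[0.003,0,0,0,0,0,0.2],[0,0,0,0,0,0,0.2],[0,0,0,0,0,0,0.2]]

```text
time_s: 17.35
eef_pos: [0.5962, 0.0129, 0.031]
orientation: [3.141, 0.001, 1.695]
force: [-1.1, -4.6, 0.5]
width: 0.0167
grasp_force: 2.5
```

```bash
python3 -c "
from s import *
st()"
```

```text
t 17.35 z 0.0310 stop xy mm [  1.1 -55.9] yaw-rel 1.5712 [3.141e+00 1.000e-03 1.695e+00] F stop [-1.6 -4.4] 0.5 w 0.0167 2.469821870326996
```

Contact comes at the same place as before (−55.9 mm). I press firmly, then check that the position doesn't change.

>>> drive_tool:
  deltas:
    - [[0.004,0,0,0,0,0,0.2],[0.003,0,0,0,0,0,0.2],[0,0,0,0,0,0,0.2],[0,0,0,0,0,0,0.2]]

```text
time_s: 17.75
eef_pos: [0.5969, 0.0133, 0.0315]
orientation: [3.139, 0.006, 1.694]
force: [4.5, -13.9, -0.1]
width: 0.0166
grasp_force: 7.4
```

>>> drive_tool:
  deltas:
    - [[-0.03,0,0,0,0,0,0.6],[-0.03,0,-0.03,0,0,0,1],[0,0,-0.06,0,0,0,1],[0,0,-0.06,0,0,0,1],[0,0,-0.06,0,0,0,1],[0,0,0,0,0,0,1],[0,0,0,0,0,0,1],[0,0,0,0,0,0,1]]

```text
time_s: 18.55
eef_pos: [0.5989, -0.0128, 0.1351]
orientation: [-3.14, -0.001, 1.696]
force: [0.3, -0.6, 0.8]
width: 0.0853
grasp_force: 0.0
```

```bash
python3 - <<'E'
from s import *
st(); f=grab('wrist','w5.png'); p=proj(f,[[.5895,.0684,.097]])[0];print(p)
cn,e=cap(f,p,90);P=onplane(f,cn.reshape(-1,2),.097);print(e,sf(onplane(f,[e[0]],.097)[0])*1e3,np.ptp(P,axis=0))
E
```

```text
t 18.55 z 0.1351 stop xy mm [  0.6 -81.7] yaw-rel 1.5716 [-3.140e+00 -1.000e-03  1.696e+00] F stop [ 0.2 -0.6] 0.8 w 0.0853 0.0
[257.9639972   74.89005683]
((257.9040222167969, 69.01029968261719), (114.26359558105469, 120.88562774658203), 0.35978642106056213) [1.27708694 2.87008818] [5.82990590e-02 5.86385183e-02 5.55111512e-17]
```

>>> drive_tool:
  deltas:
    - [[0.041,0.0016,0,0,0,0,1],[0.041,0,0,0,0,0,1],[0.041,0,0,0,0,0,1],[0.041,0,0,0,0,0,1],[0,0,0,0,0,0,1],[0,0,0,0,0,0,1],[0,0,0,0,0,0,1]]

```text
time_s: 19.3
eef_pos: [0.5898, 0.068, 0.1353]
orientation: [-3.141, -0.0, 1.695]
force: [-0.4, 0.5, 0.6]
width: 0.0852
grasp_force: 0.0
```

>>> drive_tool:
  deltas:
    - [[0,0,0.03,0,0,0,1],[0,0,0.03,0,0,0,1],[0,0,0.03,0,0,0,1],[0,0,0.03,0,0,0,1],[0,0,0.014,0,0,0,1],[0,0,0,0,0,0,1],[0,0,0,0,0,0,1],[0,0,0,0,0,0,1]]

```text
time_s: 20.1
eef_pos: [0.5906, 0.0688, 0.0701]
orientation: [3.139, -0.0, 1.696]
force: [1.4, 0.1, -0.3]
width: 0.0854
grasp_force: 0.0
```

```bash
python3 - <<'E'
from s import *
st(); f=grab('wrist'); g=grab('scene')
cv2.imwrite('pics/w6.png',np.hstack([cv2.resize(f['pixels'],(400,300)),cv2.resize(g['pixels'][150:250,200:333],(400,300),interpolation=cv2.INTER_CUBIC)]))
E
```

```text
t 20.10 z 0.0701 stop xy mm [2.5 0.3] yaw-rel 1.5717 [ 3.139 -0.     1.696] F stop [ 1.4 -0. ] -0.3 w 0.0854 0.0
```

View pics/w6.png

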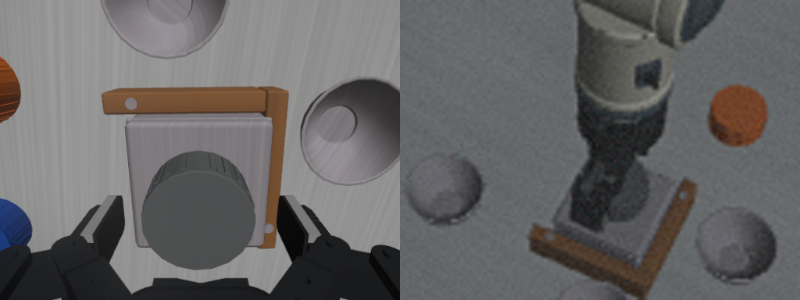

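The open fingers straddle the grey cap at (199,220) in the left part. Dabba, walls and bowls look in order. I lower slightly and grip.

>>> drive_tool:
  deltas:
    - [[0,-0.002,0.008,0,0,0,1],[0,0,0,0,0,0,1],[0,0,0,0,0,0,0],[0,0,0,0,0,0,0],[0,0,0,0,0,0,0],[0,0,0,0,0,0,0],[0,0,0,0,0,0,0],[0,0,0,0,0,0,0]]
  squeeze: 70

```text
time_s: 21.0
eef_pos: [0.5892, 0.0686, 0.0655]
orientation: [3.141, -0.0, 1.696]
force: [-0.8, -0.2, 3.7]
width: 0.0564
grasp_force: 74.5
```

```bash
python3 -c "
from s import *
st()"
```

```text
t 21.00 z 0.0655 stop xy mm [1.1 0.3] yaw-rel 1.5716 [ 3.141 -0.     1.696] F stop [-0.9 -0.1] 3.7 w 0.0564 74.47458112612367
```

>>> drive_tool:
  deltas:
    - [[0,0,0.004,0,0,0,0],[0,0,0.004,0,0,0,0],[0,0,0.004,0,0,0,0],[0,0,0,0,0,0,0],[0,0,0,0,0,0,0]]

```text
time_s: 21.5
eef_pos: [0.5893, 0.0686, 0.061]
orientation: [3.14, -0.0, 1.696]
force: [-5.0, -0.4, 10.5]
width: 0.0565
grasp_force: 75.3
```

```bash
python3 -c "
from s import *
st()"
```

```text
t 21.50 z 0.0610 stop xy mm [1.1 0.3] yaw-rel 1.5717 [ 3.14  -0.     1.696] F stop [-5.   0.2] 10.5 w 0.0565 75.31343512237072
```

>>> drive_tool:
  deltas:
    - [[0,0,0.004,0,0,0,0],[0,0,0,0,0,0,0],[0,0,0,0,0,-0.02,0],[0,0,0,0,0,-0.02,0],[0,0,0,0,0,-0.02,0],[0,0,0,0,0,0,0]]

```text
time_s: 22.1
eef_pos: [0.5905, 0.0687, 0.0599]
orientation: [3.137, 0.001, 1.886]
force: [-1.6, -0.3, 11.5]
width: 0.0567
grasp_force: 75.4
```

```bash
python3 -c "
from s import *
st();print(arm.read_state()['torque'])"
```

```text
t 22.10 z 0.0599 stop xy mm [2.4 0.2] yaw-rel 1.7618 [3.137e+00 1.000e-03 1.886e+00] F stop [-1.6 -0.1] 11.5 w 0.0567 75.43568875640631
[0.02218335 0.32049247 0.02377534]
```

>>> drive_tool:
  deltas:
    - [[0,0,0,0,0,-0.03,0],[0,0,0,0,0,-0.03,0],[0,0,0,0,0,-0.03,0],[0,0,0,0,0,-0.03,0],[0,0,0,0,0,-0.03,0],[0,0,0,0,0,0,0]]

```text
time_s: 22.7
eef_pos: [0.5909, 0.0688, 0.0601]
orientation: [3.137, 0.004, 2.358]
force: [-0.5, 0.2, 11.4]
width: 0.0569
grasp_force: 75.4
```

```bash
python3 -c "
from s import *
st();print(arm.read_state()['torque'])"
```

```text
t 22.70 z 0.0601 stop xy mm [2.7 0.3] yaw-rel 2.2341 [3.137 0.004 2.358] F stop [-0.5  0.2] 11.4 w 0.0569 75.42510028928518
[0.08039878 0.05872078 0.02176521]
```

>>> drive_tool:
  deltas:
    - [[0,0,0,0,0,-0.03,0],[0,0,0,0,0,-0.03,0],[0,0,0,0,0,-0.03,0],[0,0,0,0,0,-0.03,0],[0,0,0,0,0,-0.03,0],[0,0,0,0,0,-0.03,0],[0,0,0,0,0,0,0],[0,0,0,0,0,0,0]]

```text
time_s: 23.5
eef_pos: [0.5909, 0.0689, 0.0601]
orientation: [3.139, 0.006, 2.921]
force: [-0.2, 0.9, 11.7]
width: 0.0564
grasp_force: 75.4
```

```bash
python3 - <<'E'
from s import *
st();print(arm.read_state()['torque'])
f=grab('wrist'); g=grab('scene')
cv2.imwrite('pics/w7.png',np.hstack([cv2.resize(f['pixels'],(400,300)),cv2.resize(g['pixels'][150:250,200:333],(400,300),interpolation=cv2.INTER_CUBIC)]))
E
```

```text
t 23.50 z 0.0601 stop xy mm [2.8 0.3] yaw-rel 2.7971 [3.139 0.006 2.921] F stop [-0.1  0.9] 11.7 w 0.0564 75.40358036756516
[0.15590602 0.02815167 0.03223955]
```

View pics/w7.png

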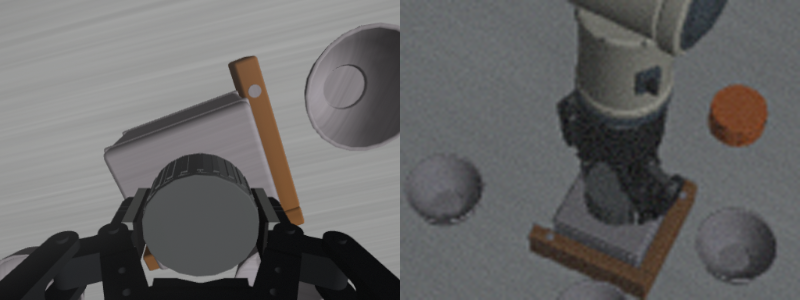

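The cap turned about 70°, and the dabba stayed square and flush against the wall in both views. Next is a gentle lift test.

>>> drive_tool:
  deltas:
    - [[0,0,-0.008,0,0,0,0],[0,0,-0.008,0,0,0,0],[0,0,-0.008,0,0,0,0],[0,0,0,0,0,0,0]]

```text
time_s: 24.0
eef_pos: [0.5888, 0.0686, 0.0687]
orientation: [3.141, -0.0, 2.921]
force: [0.5, 0.5, -0.6]
width: 0.0567
grasp_force: 74.4
```

>>> drive_tool:
  deltas:
    - [[0,0,-0.006,0,0,0,0],[0,0,-0.006,0,0,0,0],[0,0,0,0,0,0,0],[0,0,0,0,0,0,0]]

```text
time_s: 24.4
eef_pos: [0.5888, 0.0686, 0.0749]
orientation: [3.141, -0.0, 2.921]
force: [-1.4, -0.1, -0.2]
width: 0.0568
grasp_force: 74.4
```

```bash
python3 -c "
from s import *
st();print(arm.read_state()['torque'])"
```

```text
t 24.40 z 0.0749 stop xy mm [0.7 0.3] yaw-rel 2.7968 [ 3.141 -0.     2.921] F stop [-1.4  0. ] -0.2 w 0.0568 74.44485845044255
[-0.01576835  0.00202508  0.01481747]
```

>>> drive_tool:
  deltas:
    - [[0,0,-0.014,0,0,0,0],[0,0,-0.02,0,0,0,0],[0,0,-0.02,0,0,0,0],[0,0,-0.022,0,0,0,0],[0,0,-0.022,0,0,0,0],[0,0,-0.022,0,0,0,0],[0,0,-0.014,0,0,0,0],[0,0,-0.007,0,0,0,0],[0,0,0,0,0,0,0],[0,0,0,0,0,0,0],[0,0,0,0,0,0,0]]

```text
time_s: 25.5
eef_pos: [0.5886, 0.0686, 0.1446]
orientation: [3.142, -0.001, 2.921]
force: [0.4, 0.5, -0.6]
width: 0.0565
grasp_force: 74.5
```

```bash
python3 - <<'E'
from s import *
st()
f=grab('wrist'); g=grab('scene')
cv2.imwrite('pics/w8.png',np.hstack([cv2.resize(f['pixels'],(400,300)),cv2.resize(g['pixels'][150:250,200:333],(400,300),interpolation=cv2.INTER_CUBIC)]))
E
```

```text
t 25.50 z 0.1446 stop xy mm [0.5 0.3] yaw-rel 2.7968 [ 3.142e+00 -1.000e-03  2.921e+00] F stop [0.4 0.4] -0.6 w 0.0565 74.52962189912796
```

View pics/w8.png

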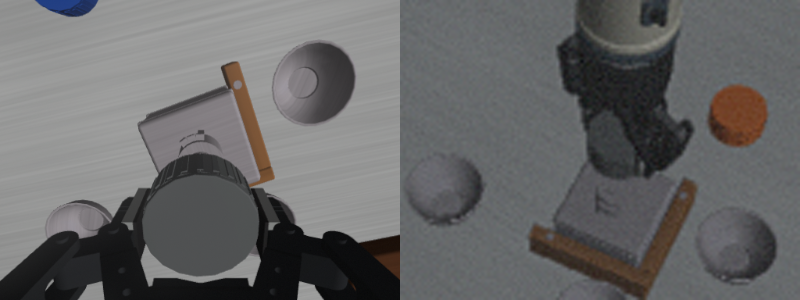

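The cap is off and held level, about 79 mm above its seat. The bare neck is visible and the dabba stands in the corner with the bowls undisturbed. Handing in.

```bash
python3 -c "
from workcell import arm
print(arm.job_done())"
```

```text
the job is handed in; nothing more can be done
None
```

I pushed the dabba home against both walls of the corner stop, pressed and twisted its cap free, and handed the job in at 25.5 s with the arm holding the cap level about 79 mm above its seat; the hand-in returned no verdict.

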